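# Load a test cassette into the bench reader and bolt it in

## Task

Load the test cassette with the blue grip into the bench reader: draw back the bolt with the red knob, slide the cassette flat into the slot until it is fully home against the stop, then push the bolt fully shut behind it and let go. Leave the orange cassette, the small white tester and the vial where they are.

Things in the scene. Friction and masses are not known exactly. Their poses are not given: they have to be found in the camera images.
- reader: Low white bench reader on a grey plinth, fixed to the bench. Origin: on the bench (z 0) under the middle of the slot mouth; x points into the slot (roughly away from the robot), y to the left, z up. Housing: x 0 to 100, y -46 to 118 mm, 78 mm high. In front of it a level grey deck, x -85 to 0 mm, same width, top at z 30 mm.
- slot_mouth (a point): Middle of the slot's mouth at its floor (reader x 0, y 0, z 30 mm; reader's axes). The slot goes on at deck height: 57 mm wide, 11 mm high, 50 mm deep (stop at x 50). Two aluminium rails, 7 mm high, continue its sides out to x -28 mm; from there they flare outwards to about 68 mm apart at x -51 mm.
- slot_home (a point): Point on the reader at x -2.5, y 0, z 30 mm, reader's axes: where the origin of a cassette lies when it is fully home.
- bolt (a joint): Slide bolt on the deck, steel bar 12 x 12 mm with red knob, moving along the reader's y. In m: 0 = shut (bar tip at y 12 mm, barring the way), 0.038 = fully drawn to +y; clear of a cassette from 0.017 on. The bar lies at reader x -70 to -58 mm, top 13 mm above the deck. It shuts only if the cassette's tail stands out 3 mm or less. About 1.5 N friction; stays where left.
- bolt_knob (a point): Centre of the bolt's red knob: upright cylinder, 14 mm diameter, 12 to 38 mm above the deck; this point is 26 mm above the deck (56 above the bench). At reader x -64 mm; y 62 mm when bolt is shut, 100 mm fully drawn. A bridge over the bar at y 40 to 50 mm, x -74 to -54 mm, rises 17.5 mm above the deck.
- cassette_blue: White flat cassette 105 (x) x 54 (y) x 8 (z) mm, about 70 g, with a blue upright grip rib. Origin: centre of the underside; +x is its front end, which enters the slot first. Rib near the tail: centre x -36 mm, 30 mm long, 10 mm thick along y, z 8 to 34 mm: pinch it across y from above. When home, the tail 55 mm with the rib stay on the deck, tail end at reader x -55 mm.
- cassette_orange: The same cassette with an orange rib; not to be loaded, leave it lying. It lies at one of two places left of the reader, the blue one at the other.
- vial_3: Small white vial standing to the left of the cassettes, 24 mm diameter, 48 mm high; origin at the centre of its base. Leave it standing.
- tester: Small white tester with two dark windows, 52 x 78 x 18 mm, lying at the far left; origin at the centre of its underside. Leave it.
- microscope_a: Tall white microscope fixed on the bench to the right of the reader, about 0.4 m high: go round it, not through it. Origin on the bench under its middle.

How it is judged:
By the outcome, as a careful person would: the job done as asked, in the order asked, and still so for the second after the job is handed in, with the robot touching nothing.
It also fails if it takes over 61 s, if anything falls off the work surface, if the arm or the gripper's body presses on something with over 40 N, if the wrist force passes 120 N, or if a joint passes its speed limit or range.

## Robot

A 6-joint arm with a two-finger parallel gripper is mounted at the origin on a cart in front of the work surface, level with it; the furniture and walls round the work are solid. World frame = base frame: x ahead of the robot, y to its left, z up, the work surface at z = 0. Lengths are in m, angles in degrees, forces in N, time in s.
With the tool pointing down it reaches from about 0.4 to 0.825 m from the base axis. Payload 7 kg.
Tool frame: the origin (TCP) lies midway between the tips of the shut fingers; the grasp point (between the pads) lies r.grip_depth behind it (r.grip_depth is the distance from the TCP to the grasp point, in m); z points along the fingers, y is the line along which they close (so a half turn about z gives the same grasp; the last joint's range is limited). The gripper opens to 88 mm and grips with 3 to 60 N. Pads are 19 mm wide; open, the fingers measure 130 mm over their backs; the gripper's body (78 mm by 193 mm) begins 47 mm behind the grasp point.
Start: joints at [91.851, 20.546, 0.682, 0, -70.136, -16.507], TCP at [0.171, 0.653, 0.227] pointing down, gripper open.
Joint ranges: [-176.03, 176.03], [-82.01, 121.73], [-58.28, 71.71], [-173.87, 95.51], [-174.79, -0.11], [-173.66, 173.66]. Speed limits (degrees/s): [136.94, 136.94, 172.46, 180, 180, 180].

## Interface

Orientations are given as [roll, pitch, yaw] about the fixed x, y, z axes, in that order (R = Rz(yaw) Ry(pitch) Rx(roll)).
In Python, from plant import r gives the robot as it stands.
- The arm moves only by the tool tcp_steps, called after "Emit:" by a JSON object that holds its "fn" and its "kwargs". Schema: {"type":"object","properties":{"deltas":{"type":"object","properties":{"tx":{"type":"array","items":{"type":"number"},"minItems":1,"maxItems":12},"ty":{"type":"array","items":{"type":"number"},"minItems":1,"maxItems":12},"tz":{"type":"array","items":{"type":"number"},"minItems":1,"maxItems":12},"drx":{"type":"array","items":{"type":"number"},"minItems":1,"maxItems":12},"dry":{"type":"array","items":{"type":"number"},"minItems":1,"maxItems":12},"drz":{"type":"array","items":{"type":"number"},"minItems":1,"maxItems":12}},"additionalProperties":false,"required":["tx","ty","tz","drx","dry","drz"]},"finger_gap":{"type":"number"},"force":{"type":"number"},"only":{"type":"string"},"quiet":{"type":"boolean"},"lines":{"type":"string"}},"required":["deltas"],"additionalProperties":false}. deltas is an object with one list for each field, all of the same length, 1 to 12, a row being the entries at one place: tx, ty, tz (the shift in normalised numbers (1 is 0.75 m)), drx, dry, drz (a rotation vector in parts of the range, where 1.0 means 60 degrees); each row is the pose to reach, as a shift and turn from the pose commanded when the call began, along the tool's axes at that moment; what a row does not reach only later rows make up. A row lasts 1/12 s, in which the tool goes at most 0.0417 m and 7.16 degrees, less where a joint would pass 70% of its speed; a pose out of reach is approached as far as the arm can. finger_gap is the finger opening in m, set as the call begins (left out keeps the last). The fingers move at their own pace and stop on an object; force is the grip in N (left out, the last holds). Time passes only in rows, so rows that do not move let the fingers close. The tool returns the time, the measured TCP pose, the force, the opening and the grip force at its end. only (a regular expression) keeps the lines of the reply that match it, lines (a string "A,B") keeps lines A to B, and quiet returns only ok. A shift or turn number past 1, either way, is cut back to 1. Input that does not fit is refused with a message, and nothing moves.
- r.get_state(): the state, without advancing time (a new reading comes with each control period).
- r.capture(name): name is "scene" or "top" or "wrist"; returns a dict with "frame" (400x640x3 uint8, red, green, blue), "z_map" (400x640 float32, m along the optical axis (not along the pixel's ray), 0 where there is no reading), "fx", "fy", "cx", "cy" (pixels), "cam_to_world" (4x4, takes a point from camera to world coordinates). Camera axes: x right, y down, z forward; pixel columns grow to the right and rows downward; lengths in m; the calibration is good to about 2 mm. A picture is of the moment at which its call begins.
- r.close_job(): hands the job in; it is judged then, once.
The state is a dict: "time_s": time; "joints": joint angles; "qd": joint speeds; "joint_torque": joint torques, N m; "tcp_pos": TCP position; "eef_rot": TCP orientation; "contact_force": force on the tool from outside, world axes, zero at the start; "moment": the same for the moment, N m; "gripper_width": finger opening in m; "gripper_force": force on a finger pad.
Only numpy, scipy, OpenCV 4.12 (cv2) and the standard library are available. Lean on these libraries where they do the work, as an engineer would, in place of code of your own. Each camera call takes 0.05 s, during which the arm holds its last target. There are 200 camera calls.

## Working session

There is one attempt and no reset: what is moved stays moved. The work goes in short steps, Python scripts to look and compute and a tool call to move; the robot and the scene stay as the last step left them, time stands still between calls to the robot, and variables do not carry over. Pictures are saved under pics/ and viewed, at most 11 in all, crops included, and the job is handed in when it is done.

```bash
ls; mkdir -p pics
```

Run:
```python
from plant import r
import cv2,numpy as np
s=r.get_state();print(s['tcp_pos'],s['eef_rot'],r.grip_depth,s['time_s'])
for n in("scene","top"):
    c=r.capture(n);np.savez(f"pics/{n}0.npz",**c);cv2.imwrite(f"pics/{n}0.png",c["frame"][:,:,::-1])
    print(c["cam_to_world"].round(3).tolist(),c["fx"])
```

```text
pics
plant.py
[0.17068418 0.65253466 0.2256228 ] [ 1.79902886e+02 -7.96792356e-03 -1.46644258e+01] 0.0188 0.0
[[-0.9, -0.19, 0.392, 0.064], [-0.435, 0.379, -0.816, 1.291], [0.007, -0.906, -0.424, 0.604], [0.0, 0.0, 0.0, 1.0]] 408.2812611006592
[[-0.027, -0.995, 0.096, 0.439], [-1.0, 0.026, -0.006, 0.226], [0.004, -0.096, -0.995, 1.277], [0.0, 0.0, 0.0, 1.0]] 377.173911229768
```

View pics/scene0.png

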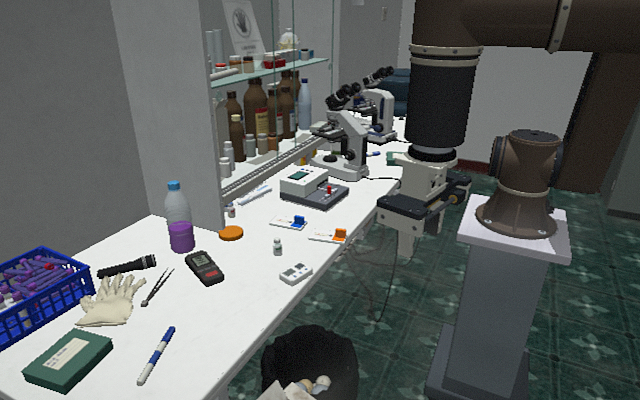

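View pics/top0.png

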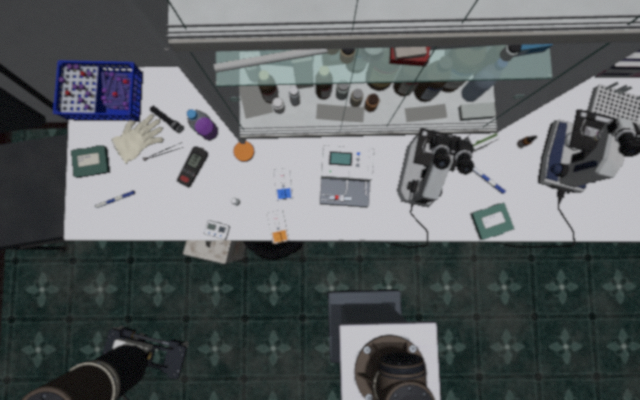

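The scene picture shows the blue cassette at about (293,222), the orange one at (328,237) and the reader at (315,187). In the top picture blue is at (284,187), orange at (278,236), the reader at (345,175) and the knob at (337,198). Next I'll get coarse positions.

Create h.py:
```python
import numpy as np,cv2
from scipy.spatial.transform import Rotation as R
def world(c,u,v,z=None):
    """pixel -> world, by depth map or onto plane z"""
    u=np.asarray(u,float);v=np.asarray(v,float)
    d=np.stack([(u-c["cx"])/c["fx"],(v-c["cy"])/c["fy"],np.ones_like(u)],-1)
    T=np.asarray(c["cam_to_world"]);w=d@T[:3,:3].T
    if z is None: k=c["z_map"][v.astype(int),u.astype(int)]
    else: k=(z-T[2,3])/w[...,2]
    return T[:3,3]+w*np.asarray(k)[...,None]
def mask(c,col):
    h,s,v=cv2.split(cv2.cvtColor(c["frame"],cv2.COLOR_RGB2HSV))
    lo,hi={"blue":(105,125),"red":(172,185),"orange":(8,18)}[col]
    m=(h>=lo)&(h<=hi)
    if col=="red": m|=h<5
    return m&(s>140)&(v>60)
def delta(s,p,yaw):
    """tool-axes shift & turn from state s to world tcp p, tool down, yaw"""
    A=R.from_euler("xyz",s["eef_rot"],degrees=True);B=R.from_euler("xyz",[180,0,yaw],degrees=True)
    return A.inv().apply(np.array(p)-s["tcp_pos"]).round(4),(A.inv()*B).as_rotvec(degrees=True).round(2)
```

Run:
```python
from h import *
for n,boxes in(("top",dict(blue=(270,170,300,210),orange=(265,220,295,250),red=(325,190,350,205))),("scene",dict(blue=(270,205,310,235),orange=(310,225,355,250),red=(320,180,335,200)))):
    c=dict(np.load(f"pics/{n}0.npz"))
    for k,(a,b,e,f) in boxes.items():
        m=mask(c,k).copy();q=np.zeros_like(m);q[b:f,a:e]=1;v,u=np.nonzero(m&q)
        p=world(c,u,v);print(n,k,len(u),np.median(p,0).round(3),p.min(0).round(3),p.max(0).round(3))
c=dict(np.load("pics/top0.npz"))
print(world(c,[320,368,320,370],[179,179,205,207],.03).round(3).tolist())
```

```bash
python3 -c "
from plant import r
from h import *
c=r.capture('wrist');s=r.get_state();T=c['cam_to_world'];A=R.from_euler('xyz',s['eef_rot'],degrees=True)
print(A.inv().apply(T[:3,3]-s['tcp_pos']),(A.inv()*R.from_matrix(T[:3,:3])).as_euler('xyz',degrees=True),c['fx'])"
```

```bash
python3 -c "
from plant import r
from h import *
print(delta(r.get_state(),[.5,.24,.25],0))"
```

```text
(array([ 0.423 ,  0.3159, -0.0237]), array([  0.07,   0.  , -14.66]))
```

Units first: shifts go in shares of 0.75 m and turns go in shares of 60 degrees. So 0.36 m / 0.75 = 0.48, 0.33 m / 0.75 = 0.44, -14.66 degrees / 60 = -0.2443.

Emit:
{"fn": "tcp_steps", "kwargs": {"deltas": {"tx": [0.04,0.08,0.12,0.16,0.2,0.24,0.28,0.32,0.36,0.4,0.44,0.48],"ty": [0.0267,0.0533,0.0933,0.12,0.1467,0.18,0.2093,0.24,0.2667,0.3,0.3293,0.36],"tz": [-0.0133,-0.0267,-0.032,-0.032,-0.032,-0.032,-0.032,-0.032,-0.032,-0.032,-0.032,-0.032],"drx": [0,0,0,0,0,0,0,0,0,0,0,0],"dry": [0,0,0,0,0,0,0,0,0,0,0,0],"drz": [-0.05,-0.1,-0.15,-0.2,-0.2443,-0.2443,-0.2443,-0.2443,-0.2443,-0.2443,-0.2443,-0.2443]}, "finger_gap": 0.04}}

```text
time_s: 1.15
tcp_pos: [0.4515, 0.2991, 0.2506]
eef_rot: [-180.0, -0.0, 0.0]
contact_force: [1.8, -0.2, -0.5]
gripper_width: 0.0401
gripper_force: 0.0
```

```bash
python3 -c "
from plant import r
from h import *
print(delta(r.get_state(),[.5,.24,.25],0))"
```

```text
(array([0.0485, 0.0591, 0.0006]), array([-0.01, -0.  ,  0.02]))
```

In the tool's units: 0.06 m / 0.75 = 0.08, 0.045 m / 0.75 = 0.06.

Emit:
{"fn": "tcp_steps", "kwargs": {"deltas": {"tx": [0.0267,0.0533,0.08,0.08,0.08],"ty": [0.02,0.04,0.06,0.06,0.06],"tz": [0,0,0,0,0],"drx": [0,0,0,0,0],"dry": [0,0,0,0,0],"drz": [0,0,0,0,0]}}}

```text
time_s: 1.57
tcp_pos: [0.5113, 0.2546, 0.25]
eef_rot: [180.0, 0.0, -0.1]
contact_force: [-0.0, 0.8, 0.8]
gripper_width: 0.04
gripper_force: 0.0
```

```bash
python3 -c "
from plant import r
from h import *
c=r.capture('wrist');np.savez('pics/w1.npz',**c);cv2.imwrite('pics/w1.png',c['frame'][:,:,::-1])
print(delta(r.get_state(),[.5,.24,.25],0))"
```

```text
(array([-0.0107,  0.0153,  0.0001]), array([ 0.03,  0.04, -0.08]))
```

View pics/w1.png

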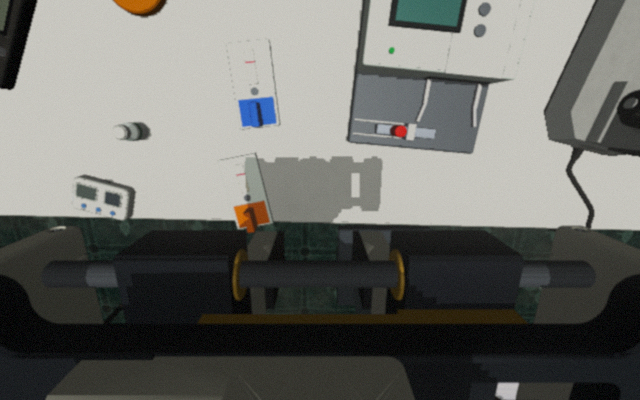

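The wrist view shows the blue cassette at (230–278, 38–130) with its tail patch at (257,112), and the reader deck at (350–490, 72–153). The knob is at (401,131), and the rails run near (428,80–120) and (475,85–125). I'll zoom in on that area.

```bash
python3 -c "
import cv2
i=cv2.imread('pics/w1.png')[30:165,220:500];cv2.imwrite('pics/w1z.png',cv2.resize(i,None,fx=2.8,fy=2.8,interpolation=cv2.INTER_CUBIC))"
```

```text
(no output)
```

View pics/w1z.png

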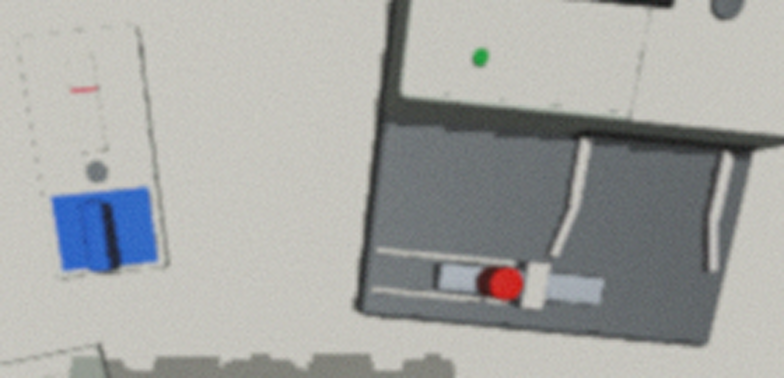

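Run:
```python
from h import *
c=dict(np.load("pics/w1.npz"))
P=lambda z,*q:world(c,*(np.array(q,float)/2.8+[220,30]).T,z)
def show(n,z,*q):
    p=P(z,*q);print(n,p[:,:2].round(4).tolist());return p
ang=lambda p:np.degrees(np.arctan2(*(p[-1]-p[0])[[1,0]])).round(2)
print(ang(show("front",.03,(706,344),(366,311)))-90)
print(ang(show("wall",.03,(740,149),(388,123)))-90)
print(ang(show("bartop front edge",.043,(600,304),(440,290)))-90)
print(ang(show("bar back",.043,(603,278),(550,273)))-90)
show("knob",.068,(505,283)); 
show("railL",.037,(585,140),(578,205),(558,253));show("railR",.037,(728,155),(713,215),(713,268))
m=mask(c,"red");m[:, :380]=0;m[:,420:]=0;v,u=np.nonzero(m);print("red",len(u),u.mean(),v.mean(),world(c,u.mean(),v.mean(),.062))
print("cass")
p=show("right edge z8",.008,(166,265),(140,28));print(ang(p))
show("corners z8",.008,(166,265),(58,278),(140,28),(18,38))
p=show("label z8",.008,(62,270),(157,262),(148,188),(53,197))
m=mask(c,"blue");m[:90]=0;m[135:]=0;m[:,:230]=0;m[:,290:]=0
v,u=np.nonzero(m);z=world(c,u,v)[:,2];print(len(u))
k=z>.026;print("rib",k.sum(),world(c,u[k],v[k],.034).mean(0));
q=world(c,u[k],v[k],.034)[:,:2].astype(np.float32);print(cv2.minAreaRect(q*1000))
```

```text
front [[0.537, 0.0546], [0.5527, 0.2125]]
-5.659999999999997
wall [[0.6214, 0.0518], [0.6324, 0.2052]]
-4.1299999999999955
bartop front edge [[0.5564, 0.1107], [0.5627, 0.1817]]
-5.090000000000003
bar back [[0.5676, 0.1106], [0.5698, 0.134]]
-5.420000000000002
knob [[0.5669, 0.1602]]
railL [[0.6245, 0.1221], [0.5982, 0.1224], [0.5781, 0.1293]]
railR [[0.6183, 0.0603], [0.5939, 0.0632], [0.5714, 0.0599]]
red 127 399.3543307086614 130.74015748031496 [0.56695782 0.15977582 0.062     ]
cass
right edge z8 [[0.5728, 0.3062], [0.6747, 0.3136]]
4.14
corners z8 [[0.5728, 0.3062], [0.567, 0.3583], [0.6747, 0.3136], [0.6709, 0.3681]]
label z8 [[0.5707, 0.3561], [0.5742, 0.3105], [0.6076, 0.3132], [0.6038, 0.3578]]
816
rib 205 [0.5871059  0.33359186 0.034     ]
((587.6752319335938, 328.99755859375), (29.090097427368164, 25.402957916259766), 10.725196838378906)
```

```bash
python3 -c "
from plant import r
from h import *
print(r.get_state()['tcp_pos'],delta(r.get_state(),[.567,.16,.12],-5.2))"
```

```text
[0.51076839 0.25525899 0.25008647] (array([0.0565, 0.0951, 0.1301]), array([0.03, 0.04, 5.12]))
```

In the tool's units: 0.13 m / 0.75 = 0.1733, 0.11 m / 0.75 = 0.1467, 5.1 degrees / 60 = 0.085.

Emit:
{"fn": "tcp_steps", "kwargs": {"deltas": {"tx": [0.0187,0.0373,0.056,0.0753,0.0753,0.0753,0.0753,0.0753],"ty": [0.032,0.064,0.096,0.1267,0.1267,0.1267,0.1267,0.1267],"tz": [0.0133,0.04,0.0733,0.1133,0.1467,0.1733,0.1733,0.1733],"drx": [0,0,0,0,0,0,0,0],"dry": [0,0,0,0,0,0,0,0],"drz": [0.0333,0.0667,0.085,0.085,0.085,0.085,0.085,0.085]}, "finger_gap": 0.045}}

```text
time_s: 2.28
tcp_pos: [0.5665, 0.1611, 0.1201]
eef_rot: [179.9, 0.1, -5.0]
contact_force: [0.8, -0.0, 1.3]
gripper_width: 0.045
gripper_force: 0.0
```

```bash
python3 -c "
from plant import r
from h import *
s=r.get_state();print(s['tcp_pos'],delta(s,[.567,.16,.053],-5.2))
c=r.capture('wrist');np.savez('pics/w2.npz',**c);cv2.imwrite('pics/w2.png',c['frame'][:,:,::-1])
v,u=np.nonzero(mask(c,'red'));print(len(u),u.mean(),v.mean(),world(c,u.mean(),v.mean(),.062))"
```

```text
[0.56650403 0.16106521 0.12012586] (array([0.0007, 0.0009, 0.0671]), array([0.09, 0.09, 0.17]))
246 318.9715447154472 212.3861788617886 [0.5660869  0.16004863 0.062     ]
```

View pics/w2.png

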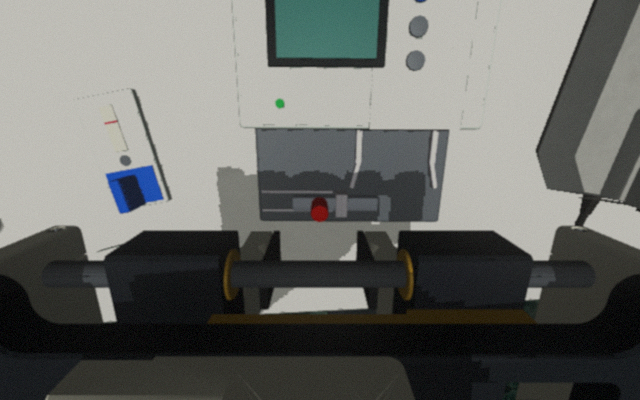

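The knob is at (319,211), centred between the fingers, and the housing front edge is level in the image at row 128. That confirms the yaw of about −5°.

In the tool's units: 0.067 m / 0.75 = 0.0893, 0.062 m / 0.75 = 0.0827, 0.1 degrees / 60 = 0.0017.

Emit:
{"fn": "tcp_steps", "kwargs": {"deltas": {"tx": [0,0,0,0,0],"ty": [0.0013,0.0013,0.0013,0.0013,0.0013],"tz": [0.0333,0.0667,0.0827,0.0893,0.0893],"drx": [0,0,0,0,0],"dry": [0,0,0,0,0],"drz": [0.0017,0.0017,0.0017,0.0017,0.0017]}}}

```text
time_s: 2.75
tcp_pos: [0.5674, 0.1605, 0.0542]
eef_rot: [-180.0, -0.0, -5.1]
contact_force: [0.2, 0.1, -0.2]
gripper_width: 0.0449
gripper_force: 0.0
```

Emit:
{"fn": "tcp_steps", "kwargs": {"deltas": {"tx": [0,0,0,0,0,0],"ty": [0,0,0,0,0,0],"tz": [0,0,0,0,0,0],"drx": [0,0,0,0,0,0],"dry": [0,0,0,0,0,0],"drz": [0,0,0,0,0,0]}, "finger_gap": 0.0, "force": 20}}

```text
time_s: 3.25
tcp_pos: [0.5675, 0.1598, 0.0541]
eef_rot: [-180.0, -0.0, -5.2]
contact_force: [-1.5, 0.5, 2.6]
gripper_width: 0.0129
gripper_force: 20.0
```

```bash
python3 -c "
from h import *
c=dict(np.load('pics/w2.npz'));g=cv2.cvtColor(c['frame'],cv2.COLOR_RGB2GRAY).astype(int)
us=np.r_[262:350,380:425];vs=[]
for u in us:
    d=g[120:136,u]-g[122:138,u];vs.append(121+np.argmax(d))
vs=np.array(vs);b=np.polyfit(us,vs,1);k=abs(np.polyval(b,us)-vs)<2;b=np.polyfit(us[k],vs[k],1)
p=world(c,[262,440],np.polyval(b,[262,440]),.078);print(b,p,np.degrees(np.arctan2(p[1,0]-p[0,0],p[0,1]-p[1,1])))"
```

```text
[1.56052251e-02 1.22655418e+02] [[0.63526147 0.19233565 0.078     ]
 [0.62278665 0.07334908 0.078     ]] -5.98515274690865
```

In the tool's units: -0.037 m / 0.75 = -0.0493, -0.033 m / 0.75 = -0.044.

Emit:
{"fn": "tcp_steps", "kwargs": {"deltas": {"tx": [0,0,0,0,0,0,0],"ty": [-0.008,-0.0173,-0.0267,-0.036,-0.044,-0.0493,-0.0493],"tz": [0,0,0,0,0,0,0],"drx": [0,0,0,0,0,0,0],"dry": [0,0,0,0,0,0,0],"drz": [0,0,0,0,0,0,0]}}}

```text
time_s: 3.83
tcp_pos: [0.5708, 0.1966, 0.054]
eef_rot: [179.9, -0.0, -5.1]
contact_force: [0.2, -5.8, 7.9]
gripper_width: 0.013
gripper_force: 20.0
```

Emit:
{"fn": "tcp_steps", "kwargs": {"deltas": {"tx": [0,0,0],"ty": [0,0,0],"tz": [0,0,0],"drx": [0,0,0],"dry": [0,0,0],"drz": [0,0,0]}, "finger_gap": 0.04}}

```text
time_s: 4.08
tcp_pos: [0.5704, 0.1972, 0.0532]
eef_rot: [-180.0, 0.0, -5.2]
contact_force: [-0.1, -0.4, -0.9]
gripper_width: 0.0279
gripper_force: 0.0
```

Emit:
{"fn": "tcp_steps", "kwargs": {"deltas": {"tx": [0,0,-0.0133,-0.04,-0.0667,-0.0667,-0.0667],"ty": [0,0,0,0,0,0,0],"tz": [-0.0267,-0.0667,-0.1067,-0.1467,-0.1867,-0.1867,-0.1867],"drx": [0,0,0,0,0,0,0],"dry": [0,0,0,0,0,0,0],"drz": [0,0,0,0,0,0,0]}}}

```text
time_s: 4.67
tcp_pos: [0.5208, 0.2024, 0.1959]
eef_rot: [-179.8, -0.2, -5.1]
contact_force: [0.5, -0.2, -1.4]
gripper_width: 0.0395
gripper_force: 0.0
```

```bash
python3 -c "
from plant import r
from h import *
s=r.get_state()
c=r.capture('wrist');np.savez('pics/w3.npz',**c)
i=c['frame'][40:230,150:430,::-1];cv2.imwrite('pics/w3.png',cv2.resize(i,None,fx=2.8,fy=2.8,interpolation=cv2.INTER_CUBIC))
v,u=np.nonzero(mask(c,'red'));print(len(u),u.mean(),v.mean(),world(c,u.mean(),v.mean(),.062))
print(delta(s,[.52,.33,.15],5))"
```

```text
148 319.94594594594594 140.52027027027026 [0.57023307 0.19634197 0.062     ]
(array([-0.0124, -0.1269,  0.0464]), array([ -0.19,  -0.2 , -10.12]))
```

View pics/w3.png

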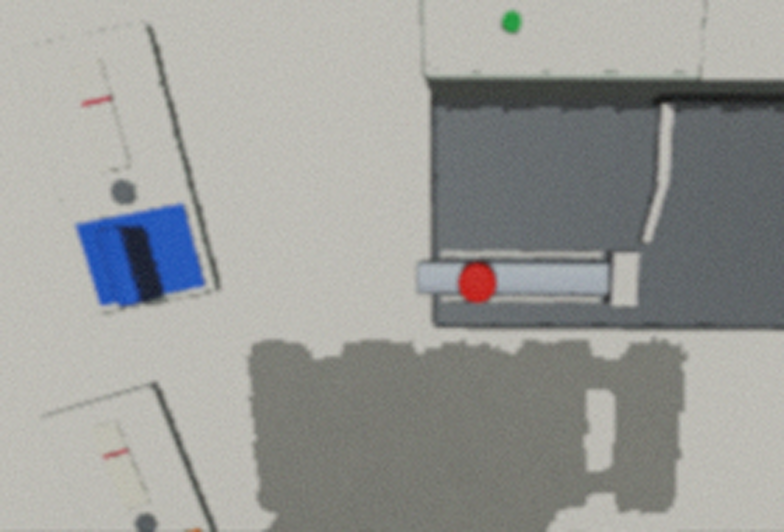

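The bolt is drawn: the knob is at (477,283) in the zoom, about 36.5 mm along. Next I'll look closely at the blue cassette.

In the tool's units: -0.127 m / 0.75 = -0.1693, -0.12 m / 0.75 = -0.16, -10.1 degrees / 60 = -0.1683.

Emit:
{"fn": "tcp_steps", "kwargs": {"deltas": {"tx": [-0.0053,-0.0107,-0.016,-0.016,-0.016,-0.016,-0.016],"ty": [-0.04,-0.08,-0.12,-0.16,-0.1693,-0.1693,-0.1693],"tz": [0.0133,0.0267,0.04,0.0613,0.0613,0.0613,0.0613],"drx": [0,0,0,0,0,0,0],"dry": [0,0,0,0,0,0,0],"drz": [-0.0667,-0.1333,-0.1683,-0.1683,-0.1683,-0.1683,-0.1683]}, "finger_gap": 0.03}}

```text
time_s: 5.3
tcp_pos: [0.5199, 0.3284, 0.1458]
eef_rot: [179.9, 0.1, 4.9]
contact_force: [0.6, -1.0, -0.3]
gripper_width: 0.0299
gripper_force: 0.0
```

```bash
python3 -c "
from plant import r
from h import *
s=r.get_state();print(s['tcp_pos'])
c=r.capture('wrist');np.savez('pics/w4.npz',**c)
i=c['frame'][20:230,190:470,::-1];cv2.imwrite('pics/w4.png',cv2.resize(i,None,fx=2.8,fy=2.8,interpolation=cv2.INTER_CUBIC))"
```

```text
[0.51992958 0.32842312 0.14577483]
```

View pics/w4.png

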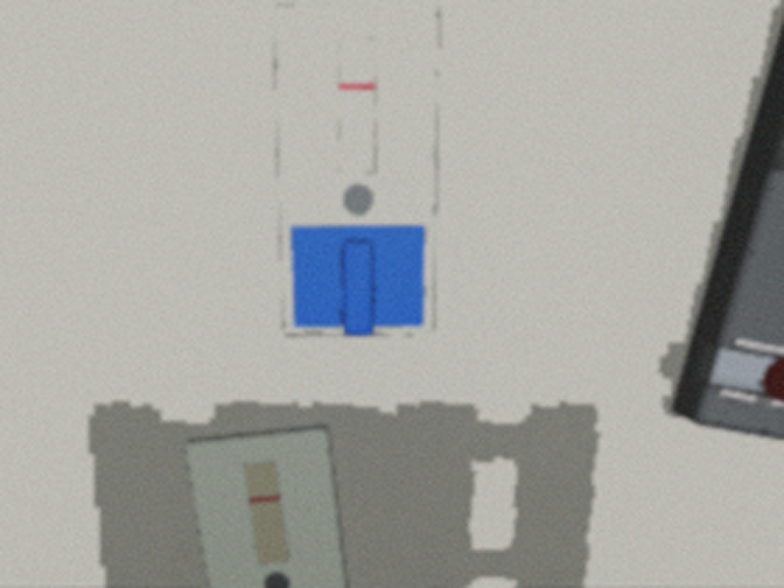

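The cassette is square to the tool here: label at zoom (292–424, 227–326), rib top at (358, 240–333), dot at (358,199).

Run:
```python
from h import *
from plant import r
c=dict(np.load("pics/w4.npz"));P=lambda z,*q:world(c,*(np.array(q,float)/2.8+[190,20]).T,z)[:,:2]
ang=lambda d:np.degrees(np.arctan2(d[1],d[0])).round(2)
l=P(.008,(292,227),(424,227),(424,326),(295,326));print(l.round(4).tolist(),"label ctr",l.mean(0))
print(ang(l[0]-l[3]),ang(l[1]-l[2]),ang(l[0]-l[1])-90,ang(l[3]-l[2])-90)
b=P(.034,(358,241),(359,333),(343,287),(374,287));print("rib",b.round(4).tolist(),ang(b[0]-b[1]),np.linalg.norm(b[2]-b[3]))
e=P(.008,(277,60),(437,60),(284,326),(435,326));print("edges",e.round(4).tolist(),ang(e[:2].mean(0)-e[2:].mean(0)))
k=P(.008,(357,86),(358,199));print(ang(k[0]-k[1]))
s=r.get_state()
print(delta(s,[*b[:2].mean(0),.10],5))
```

```text
[[0.6039, 0.3584], [0.6078, 0.313], [0.5744, 0.3094], [0.5705, 0.3553]] label ctr [0.58915319 0.33400388]
5.37 6.12 4.849999999999994 4.840000000000003
rib [[0.6005, 0.3352], [0.572, 0.3325], [0.586, 0.3389], [0.5869, 0.3289]] 5.49 0.009967206646584752
edges [[0.6554, 0.3665], [0.6598, 0.3142], [0.5702, 0.3592], [0.5747, 0.3055]] 5.41
5.37
(array([ 0.0664, -0.0003,  0.0465]), array([ 0.08,  0.08, -0.11]))
```

In the tool's units: 0.134 m / 0.75 = 0.1787, 0.0664 m / 0.75 = 0.0885, -0.4 degrees / 60 = -0.0067.

Emit:
{"fn": "tcp_steps", "kwargs": {"deltas": {"tx": [0.0333,0.0667,0.0885,0.0885,0.0885,0.0885,0.0885,0.0885,0.0885],"ty": [0,0,0,-0.0004,-0.0004,-0.0004,-0.0004,-0.0004,-0.0004],"tz": [0.0133,0.04,0.08,0.12,0.1533,0.1707,0.1787,0.1787,0.1787],"drx": [0,0,0,0,0,0,0,0,0],"dry": [0,0,0,0,0,0,0,0,0],"drz": [-0.0067,-0.0067,-0.0067,-0.0067,-0.0067,-0.0067,-0.0067,-0.0067,-0.0067]}}}

```text
time_s: 6.1
tcp_pos: [0.5871, 0.3349, 0.015]
eef_rot: [-180.0, -0.1, 5.3]
contact_force: [0.5, 0.1, 1.2]
gripper_width: 0.0297
gripper_force: 0.0
```

```bash
python3 -c "
from plant import r
from h import *
s=r.get_state();print(delta(s,[.5863,.3339,.0115],5.3))"
```

```text
(array([-0.0009,  0.0009,  0.0035]), array([-0.05, -0.09,  0.01]))
```

In the tool's units: 0.002 m / 0.75 = 0.0027.

Emit:
{"fn": "tcp_steps", "kwargs": {"deltas": {"tx": [0,0],"ty": [0,0],"tz": [0.0027,0.0027],"drx": [0,0],"dry": [0,0],"drz": [0,0]}}}

```text
time_s: 6.27
tcp_pos: [0.587, 0.3354, 0.0132]
eef_rot: [-179.9, -0.1, 5.3]
contact_force: [0.1, -0.8, 0.1]
gripper_width: 0.03
gripper_force: 0.0
```

Emit:
{"fn": "tcp_steps", "kwargs": {"deltas": {"tx": [0,0,0,0,0],"ty": [0,0,0,0,0],"tz": [0,0,0,0,0],"drx": [0,0,0,0,0],"dry": [0,0,0,0,0],"drz": [0,0,0,0,0]}, "finger_gap": 0, "force": 30}}

```text
time_s: 6.68
tcp_pos: [0.5865, 0.3348, 0.0119]
eef_rot: [-180.0, -0.0, 5.3]
contact_force: [-0.9, -0.6, 3.2]
gripper_width: 0.0098
gripper_force: 30.0
```

Emit:
{"fn": "tcp_steps", "kwargs": {"deltas": {"tx": [0,0,0,0,0,0],"ty": [0,0,0,0,0,0],"tz": [-0.0133,-0.04,-0.08,-0.12,-0.12,-0.12],"drx": [0,0,0,0,0,0],"dry": [0,0,0,0,0,0],"drz": [0,0,0,0,0,0]}}}

```text
time_s: 7.18
tcp_pos: [0.5875, 0.3356, 0.1046]
eef_rot: [-179.8, -0.2, 5.3]
contact_force: [0.3, 1.0, -1.0]
gripper_width: 0.0097
gripper_force: 30.0
```

```bash
python3 -c "
from plant import r
from h import *
s=r.get_state();print(s['tcp_pos'],s['contact_force'])"
```

```text
[0.58749931 0.33562056 0.10460183] [ 0.26308401  1.04864415 -1.02357714]
```

```bash
python3 -c "
from plant import r
from h import *
s=r.get_state();print(delta(s,[.4747,.1064,.105],-5.4))"
```

```text
(array([-0.1335,  0.2178, -0.0015]), array([-0.19, -0.2 , 10.71]))
```

In the tool's units: 0.218 m / 0.75 = 0.2907, 0.21 m / 0.75 = 0.28, 10.7 degrees / 60 = 0.1783.

Emit:
{"fn": "tcp_steps", "kwargs": {"deltas": {"tx": [-0.024,-0.06,-0.0933,-0.12,-0.1467,-0.1667,-0.178,-0.178,-0.178,-0.178,-0.178],"ty": [0.016,0.0467,0.0867,0.1267,0.1667,0.2067,0.2467,0.28,0.2907,0.2907,0.2907],"tz": [0,0,0,0,0,0,0,0,0,0,0],"drx": [0,0,0,0,0,0,0,0,0,0,0],"dry": [0,0,0,0,0,0,0,0,0,0,0],"drz": [0,0.0167,0.05,0.0833,0.1167,0.15,0.1783,0.1783,0.1783,0.1783,0.1783]}}}

```text
time_s: 8.1
tcp_pos: [0.4736, 0.1049, 0.1013]
eef_rot: [180.0, 0.0, -5.5]
contact_force: [1.0, 0.2, 0.2]
gripper_width: 0.01
gripper_force: 30.0
```

Emit:
{"fn": "tcp_steps", "kwargs": {"deltas": {"tx": [0,0,0,0,0],"ty": [0,0,0,0,0],"tz": [0.02,0.04,0.0533,0.0533,0.0533],"drx": [0,0,0,0,0],"dry": [0,0,0,0,0],"drz": [0,0,0,0,0]}}}

```text
time_s: 8.52
tcp_pos: [0.4734, 0.1058, 0.061]
eef_rot: [179.9, 0.1, -5.3]
contact_force: [0.2, 0.6, 0.3]
gripper_width: 0.0097
gripper_force: 30.0
```

```bash
python3 -c "
from plant import r
from h import *
s=r.get_state();print(s['tcp_pos'])
c=r.capture('wrist');np.savez('pics/w5.npz',**c)
i=c['frame'][20:250,180:460,::-1];cv2.imwrite('pics/w5.png',cv2.resize(i,None,fx=2.6,fy=2.6,interpolation=cv2.INTER_CUBIC))"
```

```text
[0.47341704 0.10576454 0.06100248]
```

View pics/w5.png

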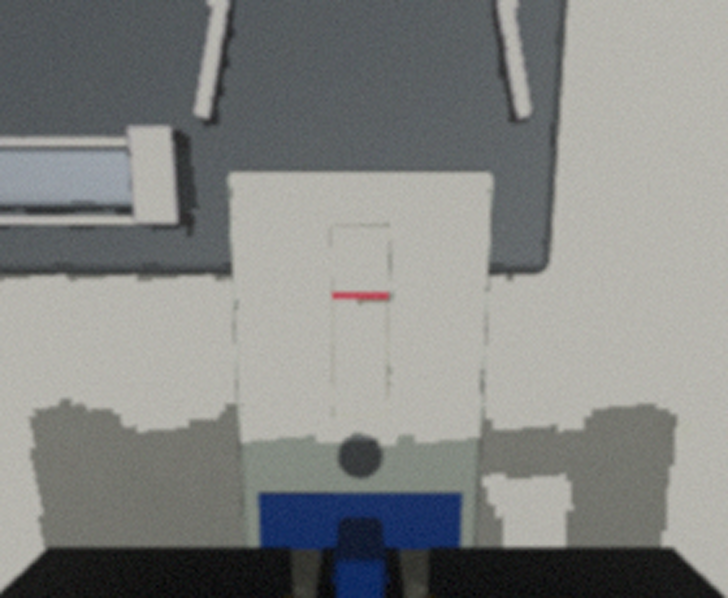

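The cassette's front edge runs (228,173)–(492,173), mid 360. The inner flare tips are at (212,118) and (515,118), mid 363.5, and the deck edge is level at row 270. Lateral offset is small; I'll compute it.

Run:
```python
from h import *
c=dict(np.load("pics/w5.npz"));P=lambda z,*q:world(c,*(np.array(q,float)/2.6+[180,20]).T,z)[:,:2]
s=np.array([.4734,.1058]);A=R.from_euler("z",-5.4,degrees=True).as_matrix()[:2,:2]
f=lambda n,z,*q:print(n,((P(z,*q)-s)@A).round(4).tolist())   # shift in tool x, world-left y
f("front",.0565,(228,173),(492,173));f("rear edges",.0565,(243,440),(482,440))
f("flare",.037,(212,118),(515,118));f("straight",.037,(230,2),(497,2))
f("deck",.03,(20,272),(545,268));f("bridge",.0475,(128,126),(172,126),(134,222),(178,222))
```

```text
front [[0.0877, 0.0261], [0.0876, -0.0272]]
rear edges [[0.0321, 0.0254], [0.032, -0.0277]]
flare [[0.1008, 0.0323], [0.1008, -0.035]]
straight [[0.1236, 0.0272], [0.1236, -0.0299]]
deck [[0.0675, 0.0821], [0.0684, -0.0455]]
bridge [[0.0977, 0.0481], [0.0977, 0.0389], [0.0785, 0.0484], [0.0785, 0.0389]]
```

In the tool's units: 0.017 m / 0.75 = 0.0227, 0.014 m / 0.75 = 0.0187.

Emit:
{"fn": "tcp_steps", "kwargs": {"deltas": {"tx": [0,0,0,0,0],"ty": [0.0009,0.0009,0.0009,0.0009,0.0009],"tz": [0.0093,0.0187,0.0227,0.0227,0.0227],"drx": [0,0,0,0,0],"dry": [0,0,0,0,0],"drz": [0,0,0,0,0]}}}

```text
time_s: 8.98
tcp_pos: [0.4735, 0.1044, 0.0444]
eef_rot: [180.0, 0.0, -5.4]
contact_force: [-0.5, 0.4, -0.2]
gripper_width: 0.0097
gripper_force: 30.0
```

```bash
python3 -c "
from plant import r
from h import *
c=r.capture('wrist');z=world(c,np.full(5,320)+np.arange(-2,3)*12,np.full(5,105))[:,2];print(z)
s=r.get_state();print(s['tcp_pos'],s['contact_force'])"
```

```text
[0.04062547 0.04035464 0.04080178 0.04031111 0.04053957]
[0.47361334 0.10449008 0.04456683] [ 0.31611135 -0.03770529 -0.42894726]
```

In the tool's units: 0.055 m / 0.75 = 0.0733, 0.048 m / 0.75 = 0.064.

Emit:
{"fn": "tcp_steps", "kwargs": {"deltas": {"tx": [0.0107,0.024,0.0373,0.0507,0.064,0.0733,0.0733],"ty": [0,0,0,0,0,0,0],"tz": [0.0013,0.0013,0.0013,0.0013,0.0013,0.0013,0.0013],"drx": [0,0,0,0,0,0,0],"dry": [0,0,0,0,0,0,0],"drz": [0,0,0,0,0,0,0]}}}

```text
time_s: 9.62
tcp_pos: [0.5301, 0.0992, 0.0434]
eef_rot: [-180.0, -0.0, -5.4]
contact_force: [0.3, 0.1, -0.6]
gripper_width: 0.01
gripper_force: 30.0
```

Emit:
{"fn": "tcp_steps", "kwargs": {"deltas": {"tx": [0.004,0.0107,0.0173,0.024,0.024],"ty": [0,0,0,0,0],"tz": [0,0,0,0,0],"drx": [0,0,0,0,0],"dry": [0,0,0,0,0],"drz": [0,0,0,0,0]}}}

```text
time_s: 10.03
tcp_pos: [0.5473, 0.0978, 0.0437]
eef_rot: [-180.0, -0.0, -5.4]
contact_force: [0.4, -0.1, -0.3]
gripper_width: 0.0099
gripper_force: 30.0
```

```bash
python3 -c "
from plant import r
from h import *
c=r.capture('wrist');np.savez('pics/w6.npz',**c)
i=c['frame'][20:250,180:460,::-1];cv2.imwrite('pics/w6.png',cv2.resize(i,None,fx=2.6,fy=2.6,interpolation=cv2.INTER_CUBIC))
s=r.get_state();print(s['tcp_pos'],s['contact_force'])"
```

```text
[0.54670447 0.09771874 0.04356863] [0.11227177 0.27688172 0.01611629]
```

View pics/w6.png

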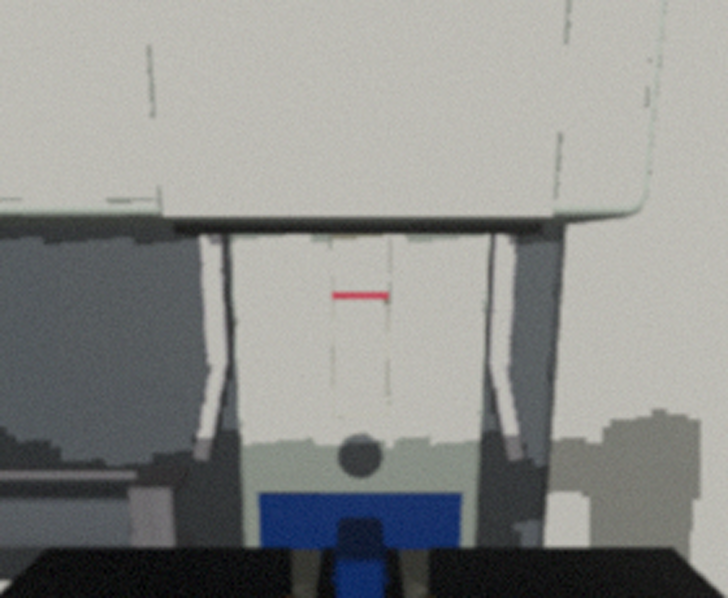

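The cassette's front has entered the mouth (slot edge at row 230), centred between the rails (228 and 490), with no contact force. I'll keep pushing.

In the tool's units: 0.036 m / 0.75 = 0.048, 0.033 m / 0.75 = 0.044.

Emit:
{"fn": "tcp_steps", "kwargs": {"deltas": {"tx": [0.008,0.0173,0.0267,0.036,0.044,0.048,0.048],"ty": [0,0,0,0,0,0,0],"tz": [0,0,0,0,0,0,0],"drx": [0,0,0,0,0,0,0],"dry": [0,0,0,0,0,0,0],"drz": [0,0,0,0,0,0,0]}}}

```text
time_s: 10.67
tcp_pos: [0.5828, 0.0941, 0.0433]
eef_rot: [180.0, 0.0, -5.4]
contact_force: [0.6, 0.8, -0.8]
gripper_width: 0.0096
gripper_force: 30.0
```

Emit:
{"fn": "tcp_steps", "kwargs": {"deltas": {"tx": [0.0013,0.0027,0.004,0.0053,0.0053],"ty": [0,0,0,0,0],"tz": [0,0,0,0,0],"drx": [0,0,0,0,0],"dry": [0,0,0,0,0],"drz": [0,0,0,0,0]}}}

```text
time_s: 11.08
tcp_pos: [0.5862, 0.0939, 0.0437]
eef_rot: [-180.0, -0.0, -5.4]
contact_force: [0.1, -0.2, -1.0]
gripper_width: 0.0094
gripper_force: 30.0
```

In the tool's units: 0.0015 m / 0.75 = 0.002, 0.001 m / 0.75 = 0.0013.

Emit:
{"fn": "tcp_steps", "kwargs": {"deltas": {"tx": [0.0007,0.0013,0.002,0.002],"ty": [0,0,0,0],"tz": [0.0007,0.0013,0.0013,0.0013],"drx": [0,0,0,0],"dry": [0,0,0,0],"drz": [0,0,0,0]}}}

```text
time_s: 11.42
tcp_pos: [0.5867, 0.0935, 0.0422]
eef_rot: [180.0, 0.1, -5.4]
contact_force: [-3.1, -0.2, 1.0]
gripper_width: 0.01
gripper_force: 30.0
```

Emit:
{"fn": "tcp_steps", "kwargs": {"deltas": {"tx": [0.0007,0.0013,0.002,0.002],"ty": [0,0,0,0],"tz": [0,0,0,0],"drx": [0,0,0,0],"dry": [0,0,0,0],"drz": [0,0,0,0]}}}

```text
time_s: 11.75
tcp_pos: [0.5867, 0.0934, 0.042]
eef_rot: [179.9, 0.2, -5.4]
contact_force: [-10.1, 3.4, 4.8]
gripper_width: 0.0094
gripper_force: 30.0
```

Emit:
{"fn": "tcp_steps", "kwargs": {"deltas": {"tx": [0,0,0,0],"ty": [0,0,0,0],"tz": [0,0,0,0],"drx": [0,0,0,0],"dry": [0,0,0,0],"drz": [0,0,0,0]}, "finger_gap": 0.03}}

```text
time_s: 12.08
tcp_pos: [0.5897, 0.0938, 0.0428]
eef_rot: [-180.0, -0.1, -5.4]
contact_force: [-1.1, -0.0, -0.2]
gripper_width: 0.0283
gripper_force: 0.0
```

Emit:
{"fn": "tcp_steps", "kwargs": {"deltas": {"tx": [0,-0.0133,-0.04,-0.0667,-0.0933,-0.0933,-0.0933],"ty": [0,0,0,0,0,0,0],"tz": [-0.0267,-0.0667,-0.1067,-0.1467,-0.1733,-0.1733,-0.1733],"drx": [0,0,0,0,0,0,0],"dry": [0,0,0,0,0,0,0],"drz": [0,0,0,0,0,0,0]}}}

```text
time_s: 12.67
tcp_pos: [0.5198, 0.1008, 0.1746]
eef_rot: [-179.8, -0.2, -5.3]
contact_force: [0.5, -0.6, 0.1]
gripper_width: 0.0298
gripper_force: 0.0
```

```bash
python3 -c "
from plant import r
from h import *
c=r.capture('wrist');np.savez('pics/w7.npz',**c)
i=c['frame'][20:250,180:460,::-1];cv2.imwrite('pics/w7.png',cv2.resize(i,None,fx=2.6,fy=2.6,interpolation=cv2.INTER_CUBIC))
s=r.get_state();print(s['tcp_pos'],s['contact_force'])
v,u=np.nonzero(mask(c,'red'));print(len(u),u.mean(),v.mean(),world(c,u.mean(),v.mean(),.062))"
```

```text
[0.51961588 0.10048192 0.17329282] [ 0.40896353  0.27462952 -1.12554468]
203 210.64532019704433 151.07881773399015 [0.57078422 0.19640212 0.062     ]
```

View pics/w7.png

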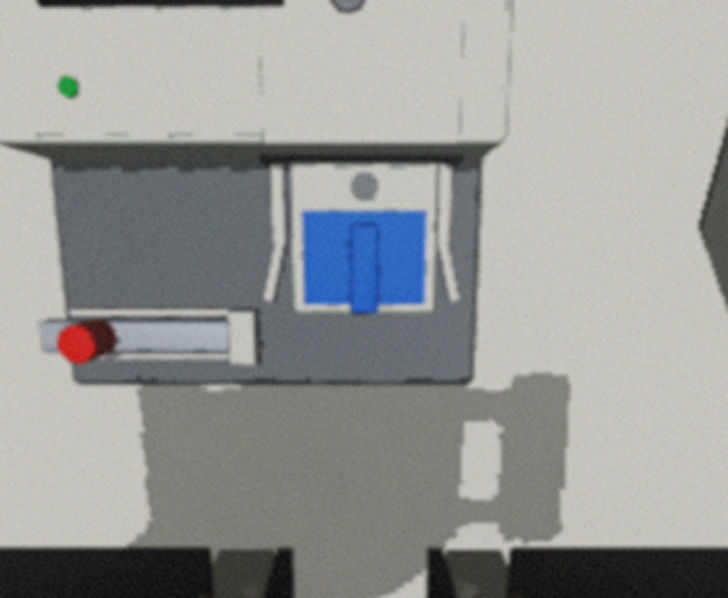

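The cassette sits between the rails with its tail at row 311; the knob is at (78,343). I'll check how far the tail stands out and the move to the knob.

Run:
```python
from h import *
from plant import r
c=dict(np.load("pics/w7.npz"));P=lambda z,*q:world(c,*(np.array(q,float)/2.6+[180,20]).T,z)[:,:2]
A=R.from_euler("z",-5.4,degrees=True).as_matrix()[:2,:2];O=np.array([.6251,.0925])
f=lambda n,z,*q:print(n,((P(z,*q)-O)@A).round(4).tolist())
f("tail(-55)",.038,(295,310),(432,310));f("deck(-85)",.03,(80,382),(470,382));f("bridge(-54,-74)",.0475,(230,311),(232,362))
f("flare(-51)",.037,(268,300),(457,300))
s=r.get_state();print(delta(s,[.5705,.1967,.11],-5.3))
```

```text
tail(-55) [[-0.0548, 0.0231], [-0.0548, -0.0295]]
deck(-85) [[-0.084, 0.1118], [-0.084, -0.0464]]
bridge(-54,-74) [[-0.0545, 0.0465], [-0.0735, 0.0467]]
flare(-51) [[-0.0511, 0.0335], [-0.0511, -0.0391]]
(array([ 0.0415, -0.1005,  0.0635]), array([-0.08, -0.1 , -0.08]))
```

In the tool's units: 0.12 m / 0.75 = 0.16, 0.11 m / 0.75 = 0.1467.

Emit:
{"fn": "tcp_steps", "kwargs": {"deltas": {"tx": [0.0133,0.0267,0.04,0.0553,0.0553,0.0553,0.0553,0.0553,0.0553,0.0553],"ty": [-0.0333,-0.0667,-0.1,-0.1333,-0.134,-0.134,-0.134,-0.134,-0.134,-0.134],"tz": [0.0067,0.02,0.04,0.0667,0.0847,0.12,0.1467,0.16,0.16,0.16],"drx": [0,0,0,0,0,0,0,0,0,0],"dry": [0,0,0,0,0,0,0,0,0,0],"drz": [0,0,0,0,0,0,0,0,0,0]}, "finger_gap": 0.04}}

```text
time_s: 13.55
tcp_pos: [0.5703, 0.1959, 0.0518]
eef_rot: [179.9, 0.1, -5.4]
contact_force: [0.7, 0.9, 0.3]
gripper_width: 0.0397
gripper_force: 0.0
```

Emit:
{"fn": "tcp_steps", "kwargs": {"deltas": {"tx": [0,0,0,0,0],"ty": [0,0,0,0,0],"tz": [0,0,0,0,0],"drx": [0,0,0,0,0],"dry": [0,0,0,0,0],"drz": [0,0,0,0,0]}, "finger_gap": 0, "force": 20}}

```text
time_s: 13.97
tcp_pos: [0.5704, 0.1965, 0.0534]
eef_rot: [-180.0, -0.1, -5.4]
contact_force: [1.1, -0.8, 2.7]
gripper_width: 0.0127
gripper_force: 20.0
```

Emit:
{"fn": "tcp_steps", "kwargs": {"deltas": {"tx": [0,0,0,0,0,0,0],"ty": [0.0093,0.0187,0.028,0.0373,0.0453,0.048,0.048],"tz": [0,0,0,0,0,0,0],"drx": [0,0,0,0,0,0,0],"dry": [0,0,0,0,0,0,0],"drz": [0,0,0,0,0,0,0]}}}

```text
time_s: 14.55
tcp_pos: [0.567, 0.1595, 0.0533]
eef_rot: [-180.0, -0.0, -5.4]
contact_force: [-0.2, -1.7, 6.0]
gripper_width: 0.0131
gripper_force: 20.0
```

Now push to the hard stop.

In the tool's units: 0.002 m / 0.75 = 0.0027, 0.001 m / 0.75 = 0.0013.

Emit:
{"fn": "tcp_steps", "kwargs": {"deltas": {"tx": [0,0,0],"ty": [0.0013,0.0027,0.0027],"tz": [0,0,0],"drx": [0,0,0],"dry": [0,0,0],"drz": [0,0,0]}}}

```text
time_s: 14.8
tcp_pos: [0.567, 0.1586, 0.0534]
eef_rot: [-179.9, -0.1, -5.4]
contact_force: [-1.9, 2.0, 6.5]
gripper_width: 0.0132
gripper_force: 20.0
```

Emit:
{"fn": "tcp_steps", "kwargs": {"deltas": {"tx": [0,0,0],"ty": [0.0013,0.0013,0.0013],"tz": [0,0,0],"drx": [0,0,0],"dry": [0,0,0],"drz": [0,0,0]}}}

```text
time_s: 15.05
tcp_pos: [0.567, 0.1585, 0.0534]
eef_rot: [-179.9, -0.1, -5.4]
contact_force: [-2.8, 6.3, 5.1]
gripper_width: 0.0129
gripper_force: 20.0
```

Emit:
{"fn": "tcp_steps", "kwargs": {"deltas": {"tx": [0,0,0,0],"ty": [0,0,0,0],"tz": [0,0,0,0],"drx": [0,0,0,0],"dry": [0,0,0,0],"drz": [0,0,0,0]}, "finger_gap": 0.04}}

```text
time_s: 15.38
tcp_pos: [0.5662, 0.1569, 0.0523]
eef_rot: [180.0, 0.0, -5.4]
contact_force: [-0.0, -0.2, 0.5]
gripper_width: 0.0342
gripper_force: 0.0
```

Emit:
{"fn": "tcp_steps", "kwargs": {"deltas": {"tx": [0,-0.0133,-0.04,-0.0667,-0.08,-0.08,-0.08],"ty": [0,0,0,0,0,0,0],"tz": [-0.0267,-0.0667,-0.1067,-0.1467,-0.1733,-0.1733,-0.1733],"drx": [0,0,0,0,0,0,0],"dry": [0,0,0,0,0,0,0],"drz": [0,0,0,0,0,0,0]}}}

```text
time_s: 15.97
tcp_pos: [0.5069, 0.1635, 0.1841]
eef_rot: [-179.9, -0.1, -5.4]
contact_force: [-0.4, -0.3, -0.5]
gripper_width: 0.0401
gripper_force: 0.0
```

```bash
python3 -c "
from plant import r
from h import *
c=r.capture('wrist')
i=c['frame'][20:250,180:460,::-1];cv2.imwrite('pics/w8.png',cv2.resize(i,None,fx=2.6,fy=2.6,interpolation=cv2.INTER_CUBIC))
v,u=np.nonzero(mask(c,'red'));print(len(u),u.mean(),v.mean(),world(c,u.mean(),v.mean(),.062))"
```

```text
158 317.44303797468353 130.27848101265823 [0.56673475 0.15845977 0.062     ]
```

View pics/w8.png

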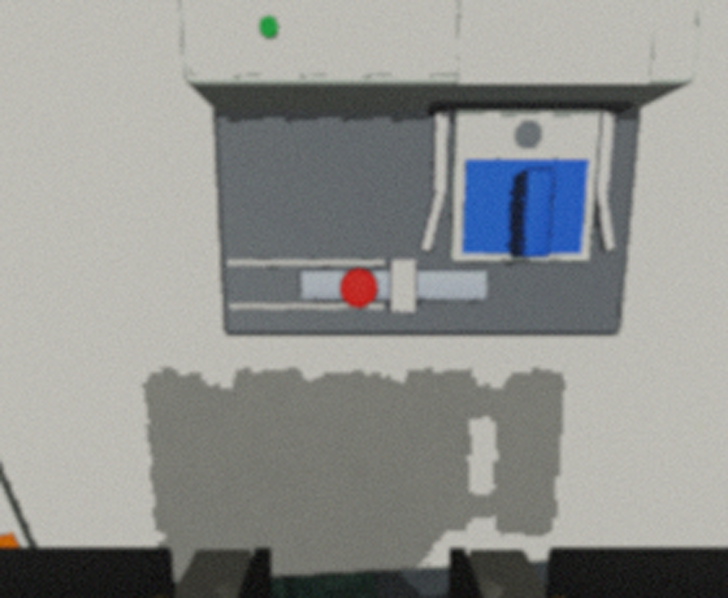

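The bolt is shut behind the cassette tail: knob at (358,287), bar tip at column 487, and the knob is at its original spot to within about 1.5 mm. The gripper is clear, so I'm handing in.

```bash
python3 -c "
from plant import r
print(r.close_job())"
```

```text
the job is handed in; nothing more can be done
None
```

The blue cassette is fully home against the stop, the bolt is shut behind it and released, and the job was handed in at about 16 s with the orange cassette, tester and vial not touched.

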